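# Fit a grid frame in the dicer and lock it

### The job

Fit the orange grid in the vegetable dicer: pull the dicer's black lock knob straight out until it clicks and stays out, take the orange grid from the rack, lay it flat on the wooden board so that you can take it again across its width, and set it down flat in the dicer's seat. Then push the knob fully home so that its bolt locks the grid in, and leave the blue and green grids standing in the rack.

Things in the scene. Friction and masses are not known exactly. Their poses are not given: they have to be found in the camera images.
- dicer: Vegetable dicer: low fixed aluminium machine, black round knob at its front, white catch pan below the seat (rim 48 mm above the worktop), toothed lid standing open at the back (hinged 110 mm behind the seat's centre, leaning back, 280 mm high). Origin under the seat's centre, on the worktop; x runs level from knob end to lid end, z up. Fixed, but stands elsewhere each time.
- dicer_seat (a point): Centre of a grid properly seated, 73 mm above the worktop; axes as the dicer's. The grid lies flat, its length along x, on ledges 60 mm high at both ends, between end walls 135 mm apart (92 mm high) and side cheeks 65 mm apart (85 mm high), all flared at the top. Cheeks stand only within 25 mm of each end wall: the middle 84 mm is open at both sides for fingers. Grid may go either way round.
- lock_knob_grip (a point): Centre of the lock knob's head: black turned cylinder, 40 mm across, 31 mm long, on a level steel shaft 73 mm above the worktop. It lies on the seat's axis, 134 mm before the seat's centre when in, and pulls straight out along the dicer's -x. Its end face is 15 mm from this point. The casting behind it (92 mm high) begins 34 mm from this point when the knob is in.
- lock_knob (a joint): How far the knob is pulled out (m): 0 = fully in, its 10 mm steel bolt standing 14 mm into the seat (keeps a grid out, or locks a seated one by its end hole); 0.020 = fully out on its detent, bolt clear of the seat, a red band on the shaft showing. An over-centre spring holds it at either end with about 7 N; past half travel it snaps on to the other end and stays there.
- orange_grid_center (a point): Centre of the grid with the orange plastic frame and square steel lattice: flat frame 130 mm long, 60 wide, 26 thick, about 0.24 kg, no handle, a 16 mm square bolt hole in each end, both faces alike. At first it stands on a long edge in one of the rack's three places. Axes: y = length, z = width (up while in the rack), x = thickness (square to its face, vertical when flat).
- blue_grid_center (a point): Centre of the grid with the blue frame, same size and axes; it stands in another place of the rack and is to stay there.
- green_grid_center (a point): Centre of the grid with the green frame, same size and axes; it stands in the third place of the rack and is to stay there.
- grid_rack: Fixed steel rack, 232 x 150 mm, origin at the centre of its underside. Three grids stand in it on edge, 80 mm apart along its x, their length along its y, lower edge 8 mm and upper edge 68 mm above the worktop. Round-topped tabs, up to 45 mm above the worktop, hold each grid 37 to 59 mm from mid-length; at mid-length it is free down to the base plate.
- board_top (a point): Centre of the upper face of the wooden board: fixed, flat and empty, between rack and dicer, 17 mm above the worktop; 225 mm along this point's x, 360 mm along its y. The place to lay the grid down.
Not all that is in view belongs to the job. Leave any red look-alike of the part that bears orange_grid_center alone.

How it is judged (in metres and radians):
On the way, in this order (a step that is already met when the one before it is completed fails the run):
1. the lock knob is out on its detent (17 mm or more) (value of joint lock_knob above 0.017 m), for 0.2 s.
2. the orange grid lies flat on the wooden board (angle between the x axis of orange_grid_center and the z axis of board_top, either way round below 0.12 rad and z of orange_grid_center in the frame of board_top between 0.008 and 0.018 m and horizontal distance between orange_grid_center and board_top below 0.2 m), for 0.2 s.
3. the orange grid lies flat in the seat while the knob is still out (x of orange_grid_center in the frame of dicer_seat between -0.005 and 0.005 m and y of orange_grid_center in the frame of dicer_seat between -0.005 and 0.005 m and z of orange_grid_center in the frame of dicer_seat between -0.003 and 0.003 m and angle between the x axis of orange_grid_center and the z axis of dicer_seat, either way round below 0.06 rad and angle between the y axis of orange_grid_center and the x axis of dicer_seat, either way round below 0.08 rad and value of joint lock_knob above 0.017 m), for 0.2 s.
At the end, for the whole second after the job is handed in: The orange grid lies flat in the dicer's seat (centre within 5 mm sideways and 3 mm in height, within 3.4 degrees of level and 4.5 degrees of the seat's direction); the knob is fully in (within 2 mm); the blue and green grids still stand upright in their places in the rack (within 20 mm) (x of orange_grid_center in the frame of dicer_seat between -0.005 and 0.005 m and y of orange_grid_center in the frame of dicer_seat between -0.005 and 0.005 m and z of orange_grid_center in the frame of dicer_seat between -0.003 and 0.003 m and angle between the x axis of orange_grid_center and the z axis of dicer_seat, either way round below 0.06 rad and angle between the y axis of orange_grid_center and the x axis of dicer_seat, either way round below 0.08 rad and value of joint lock_knob below 0.002 m and distance of each of blue_grid_center, green_grid_center from where it was at the start of the episode below 0.02 m and angle between each of blue_grid_center, green_grid_center's own z axis and vertical below 0.2 rad); the robot touches nothing.
It fails at once if the blue or green grid is pulled out of its place (distance of any of blue_grid_center, green_grid_center from where it was at the start of the episode above 0.03 m).
It also fails if it takes over 72 s, if anything falls off the work surface, if the arm or the gripper's body presses on something with over 40 N, if the wrist force passes 120 N, or if a joint passes its speed limit or range.

### The arm

A 6-joint arm with a two-finger parallel gripper is mounted at the origin on the work surface; the furniture and walls round the work are solid. World frame = base frame: x ahead of the robot, y to its left, z up, the work surface at z = 0. Lengths are in mm, angles in rad, forces in N, time in s.
With the tool pointing down it reaches from about 300 to 775 mm from the base axis. Payload 14.6 kg.
Tool frame: the origin (TCP) lies midway between the tips of the shut fingers; the grasp point (between the pads) lies 19 mm behind it; z points along the fingers, y is the direction in which the jaws open and shut (so a half turn about z gives the same grasp; the last joint's range is limited). The gripper opens to 94 mm and grips with 3 to 60 N. Pads are 16 mm wide; open, the fingers measure 119 mm over their backs; the gripper's body (75 mm by 177 mm) begins 78 mm behind the grasp point.
Start: joints at [-1.402, 0.3, 1.521, -0, 1.321, -0.067], TCP at [128.485, -534.772, 205.446] pointing down, gripper open.
Joint ranges: [-3.03, 3.03], [-0.79, 2.21], [0.23, 2.52], [-1.04, 4.18], [0, 3.07], [-2.55, 2.55]. Speed limits (rad/s): [2.22, 2.22, 2.57, 3.14, 3.14, 3.14].

### API

Orientations are given as [roll, pitch, yaw] about the fixed x, y, z axes, in that order (R = Rz(yaw) Ry(pitch) Rx(roll)).
In Python, from cell import read_state, camera, get_calibration, sign_off gives the robot as it stands.
- The arm moves only by the tool carry_out, never from a script. Its argument "series" is a list of rows, each an object with "delta_pos": the shift along the world's x, y, z in mm, a list of three; "turn": the turn, a rotation vector about the world's x, y, z in rad, a list of three; "hand": the opening, from 0 (shut) to 1 (fully open). A call has 1 to 8 rows; each row is the pose to reach, as a shift and turn from the pose commanded when the call began; what a row does not reach only later rows make up. A row lasts 1/8 s, in which the tool goes at most 62.5 mm and 10.7 degrees, less where a joint would pass 70% of its speed; a pose out of reach is approached as far as the arm can. A call with a gripper value outside its range is refused whole. The fingers move at their own pace and stop on an object; "squeeze" is the grip in N (left out, the last holds). Time passes only in rows, so rows that repeat a pose let the fingers close. It gives the time, the measured TCP pose, the force and the opening at its end, in the units of the state.
- read_state(): the state, without advancing time (a new reading comes with each control period).
- camera(name): name is "scene" or "top" or "wrist"; returns the picture (384x512x3 uint8, red, green, blue); there is no depth.
- get_calibration(name): a dict with "intrinsics" (3x3 intrinsics, pixels), "pose" (4x4, takes a point from camera to world coordinates). Camera axes: x right, y down, z forward; pixel columns grow to the right and rows downward; lengths in mm; the calibration is good to about 2 mm. A picture is of the moment at which its call begins: read the wrist's pose just before it. get_calibration takes no time and is no camera call; for the wrist camera it gives the pose at the moment of the call.
- sign_off(): hands the job in, once; it reports no verdict.
The state is a dict: "clock": time; "joints": joint angles; "qd": joint speeds; "effort": joint torques, N m; "eef_pos": TCP position; "eef_rot": TCP orientation; "wrist_force": force on the tool from outside, world axes, zero at the start; "moment": the same for the moment, N m; "finger_gap": finger opening in mm.
Only numpy, scipy, OpenCV 4.12 (cv2) and the standard library are available. Lean on these libraries where they do the work, as an engineer would, in place of code of your own. Each camera call takes 0.05 s, during which the arm holds its last target.

## Working session

There is one attempt and no reset: what is moved stays moved. The work goes in short steps, Python scripts to look and compute and a tool call to move; the robot and the scene stay as the last step left them, time stands still between calls to the robot, and variables do not carry over. Pictures are saved under pics/ and viewed, and the job is handed in when it is done.

Besides the shell and the picture viewer there is one more tool, called as name(argument=value, ...) on one line, values as JSON. carry_out: Moves the arm, as the interface text tells. Its arguments: {"type":"object","properties":{"series":{"type":"array"},"squeeze":{"type":"number"}},"required":["series"]}

```bash
mkdir -p pics; ls
python3 - <<'E'
from cell import *
import cv2
s=read_state();print(s)
for n in ("scene","top","wrist"):
    c=get_calibration(n);print(n,c)
    im=camera(n);cv2.imwrite(f"pics/{n}0.png",im[:,:,::-1])
E
```

```text
pics
{'clock': 0.0, 'joints': array([-1.40161348e+00,  3.00487182e-01,  1.52158501e+00, -1.27613142e-05,
        1.32071874e+00, -6.65746409e-02]), 'qd': array([ 0.00039355,  0.00252445,  0.00037165, -0.00048733, -0.00045239,
       -0.00127258]), 'effort': array([-3.75242062e-04, -5.31805801e+01, -3.52741671e+01,  7.08246650e-02,
        2.43152253e-02, -5.69279723e-05]), 'eef_pos': array([ 128.43059647, -534.51683528,  204.87585329]), 'eef_rot': array([-3.14039621e+00, -6.73829237e-05,  2.35760615e-01]), 'wrist_force': array([ 0.20166318,  0.17850038, -0.54272486]), 'moment': array([-0.00622239,  0.01916063, -0.01909917]), 'finger_gap': 94.17872233730208}
scene {'intrinsics': array([[388.71451051,   0.        , 251.41137261],
       [  0.        , 388.71451051, 193.1831269 ],
       [  0.        ,   0.        ,   1.        ]]), 'pose': array([[-8.97500261e-01, -3.06637423e-01,  3.16964938e-01,
         1.21454553e+02],
       [-4.40955917e-01,  6.12294072e-01, -6.56242219e-01,
         7.64350871e+02],
       [ 7.15267038e-03, -7.28745127e-01, -6.84747675e-01,
         8.29702077e+
[... 441 characters left out ...]
],
       [ 1.15208595e-02, -8.66149284e-02, -9.96175248e-01,
         1.52311486e+03],
       [ 0.00000000e+00,  0.00000000e+00,  0.00000000e+00,
         1.00000000e+00]])}
wrist {'intrinsics': array([[284.23930813,   0.        , 259.81198869],
       [  0.        , 284.23930813, 192.84907432],
       [  0.        ,   0.        ,   1.        ]]), 'pose': array([[ 2.34201189e-01, -9.37214846e-01, -2.58414658e-01,
         2.03816160e+02],
       [-9.72187172e-01, -2.26153319e-01, -6.08833226e-02,
        -5.17329419e+02],
       [-1.38057879e-03,  2.65486362e-01, -9.64113627e-01,
         3.83891265e+02],
       [ 0.00000000e+00,  0.00000000e+00,  0.00000000e+00,
         1.00000000e+00]])}
```

View pics/scene0.png

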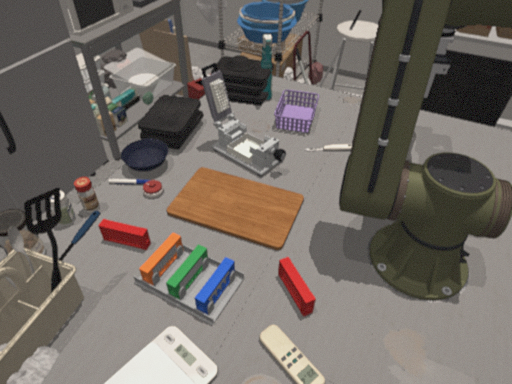

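View pics/top0.png

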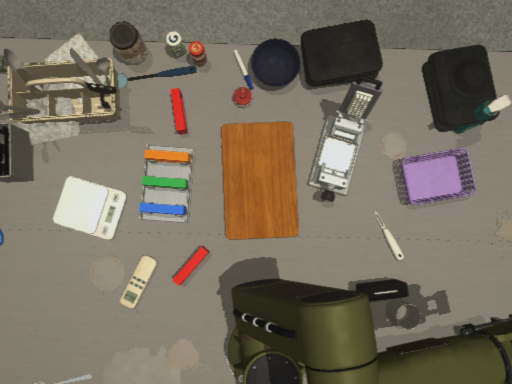

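View pics/wrist0.png

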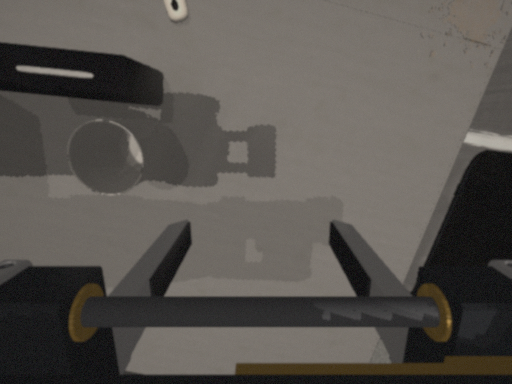

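The scene and top views show the rack at top (165,183), with orange at (167,156), green at (165,183) and blue at (163,210). The board is at (260,180). The dicer is near (340,150), with its knob at (328,195). The red bars are look-alikes.

```bash
cat > h.py <<'E'
import numpy as np, cv2
from cell import *
def ray(n,px,cal=None):
    c=cal or get_calibration(n);K=c["intrinsics"];T=c["pose"]
    d=T[:3,:3]@np.linalg.inv(K)@np.array([px[0],px[1],1.]);return T[:3,3],d
def onz(n,px,z,cal=None):
    o,d=ray(n,px,cal);return o+d*(z-o[2])/d[2]
def proj(n,P,cal=None):
    c=cal or get_calibration(n);T=c["pose"];p=T[:3,:3].T@(np.asarray(P,float)-T[:3,3]);q=c["intrinsics"]@p;return q[:2]/q[2]
def tri(obs):
    A=np.zeros((3,3));b=np.zeros(3)
    for o,d in obs:
        d=d/np.linalg.norm(d);M=np.eye(3)-np.outer(d,d);A+=M;b+=M@o
    p=np.linalg.solve(A,b);return p,[np.linalg.norm((np.eye(3)-np.outer(d,d)/(d@d))@(p-o)) for o,d in obs]
def big(m):
    n,l,s,c=cv2.connectedComponentsWithStats(m.astype(np.uint8));
    i=1+np.argmax(s[1:,4]);return l==i,s[i],c[i]
def hsv(im):return cv2.cvtColor(im,cv2.COLOR_RGB2HSV)
E
python3 - <<'E'
from h import *
im=camera("top");h=hsv(im)
rng={'orange':(8,16,180,150),'green':(50,80,120,60),'blue':(105,125,150,100)}
for k,(a,b,s,v) in rng.items():
    m=(h[...,0]>=a)&(h[...,0]<=b)&(h[...,1]>s)&(h[...,2]>v)
    if 1:
        m[:,:130]=0;m[:,205:]=0;m[:140]=0;m[230:]=0
    M,st,c=big(m)
    p=cv2.findNonZero(M.astype(np.uint8));r=cv2.minAreaRect(p);box=cv2.boxPoints(r)
    B=np.array([onz("top",q,68)[:2] for q in box])
    print(k,st,c,onz("top",c,68).round(1),B.round(0).tolist())
b=cv2.resize(im[60:240,280:400],None,fx=4,fy=4,interpolation=cv2.INTER_CUBIC)[:,:,::-1]
cv2.imwrite("pics/dz.png",cv2.resize(im[70:215,290:400],None,fx=4,fy=4,interpolation=cv2.INTER_CUBIC)[:,:,::-1])
s=camera("scene");cv2.imwrite("pics/ds.png",cv2.resize(s[60:180,190:310],None,fx=5,fy=5,interpolation=cv2.INTER_CUBIC)[:,:,::-1])
m=(h[...,0]>=5)&(h[...,0]<=18)&(h[...,1]>100);m[:,:205]=0;m[:,310:]=0
M,st,c=big(m);r=cv2.minAreaRect(cv2.findNonZero(M.astype(np.uint8)));print('board',[onz("top",q,17)[:2].round(0).tolist() for q in cv2.boxPoints(r)],onz("top",c,17))
E
```

```text
orange [145 150  45  13 365] [166.91780822 155.25753425] [579.9 317.3  68. ] [[566.0, 384.0], [596.0, 383.0], [589.0, 250.0], [558.0, 251.0]]
green [142 176  46  12 387] [164.44444444 181.80361757] [499.9 321.5  68. ] [[490.0, 388.0], [516.0, 387.0], [509.0, 254.0], [483.0, 255.0]]
blue [140 203  45  11 361] [161.74515235 208.31301939] [420.9 326.3  68. ] [[412.0, 392.0], [436.0, 391.0], [429.0, 259.0], [405.0, 260.0]]
board [[691.0, 166.0], [707.0, -63.0], [348.0, -86.0], [332.0, 139.0]] [516.91253157  39.04004442  17.        ]
```

```bash
true
```

```text
(no output)
```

View pics/dz.png

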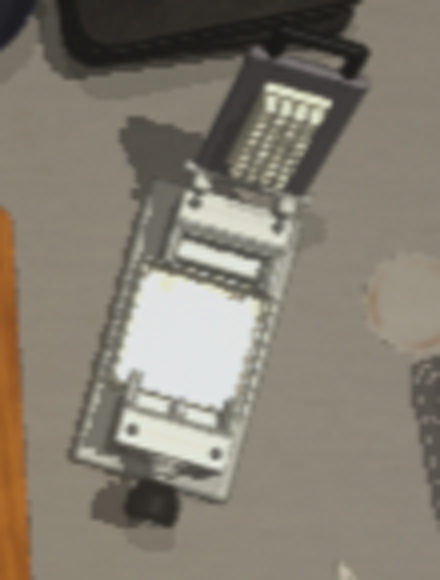

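View pics/ds.png

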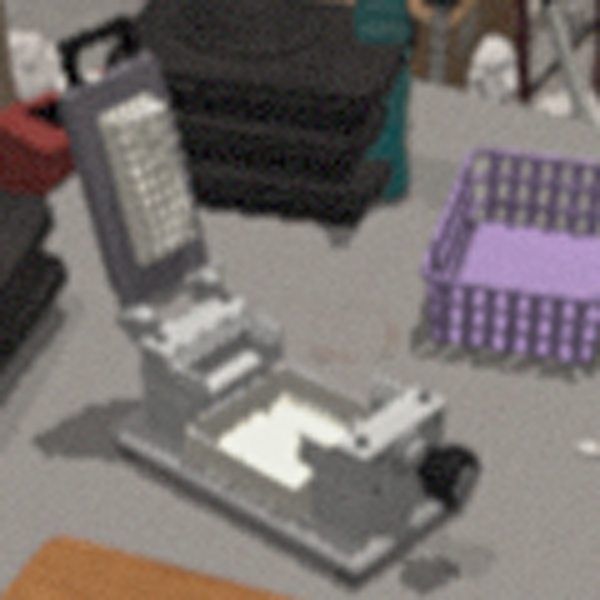

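Run:
```python
from h import *
f=lambda x,y:(290+x/4-.4,70+y/4-.4)
P={k:onz("top",f(*v),92) for k,v in dict(fl=(131,430),fr=(217,454),bl=(195,203),br=(277,227)).items()}
for k in P:print(k,P[k].round(1), proj("scene",P[k]).round(1))
fm=(P['fl']+P['fr'])/2;bm=(P['bl']+P['br'])/2
d=bm-fm;print(fm,bm,np.linalg.norm(d),np.arctan2(d[1],d[0]), [np.arctan2(*(a[:2])) for a in (P['fl']-P['fr'],P['bl']-P['br'])])
g=P['fl']-P['fr'];print('perp',np.arctan2(-g[0],g[1]),np.linalg.norm(g)); g=P['bl']-P['br'];print(np.arctan2(-g[0],g[1]))
im=camera("top");v=hsv(im)[...,2].copy();v[:190]=255;v[207:]=255;v[:,:318]=255;v[:,338:]=255
print(v[186:206,318:338])
M,st,c=big(v<45);print('knob top',st,c,onz("top",c,80))
s=camera("scene");v=hsv(s)[...,2].copy();w=np.full_like(v,255);w[140:170,268:295]=v[140:170,268:295]
M2,st2,c2=big(w<45);print('knob scene',st2,c2)
p,r=tri([ray("top",c),ray("scene",c2)]);print(p,r)
u=(d/np.linalg.norm(d))[:2];print('knob relative to front screws along/perp',u@(p[:2]-fm[:2]),np.cross(u,p[:2]-fm[:2]))
```

```text
fl [ 523.1 -145.7   92. ] [262.7 148.1]
fr [ 506.9 -209.2   92. ] [275.4 138.9]
bl [ 693.9 -191.2   92. ] [222.5 127.2]
br [ 677.4 -252.4   92. ] [235.3 119.6]
[ 514.98630862 -177.4279309    92.        ] [ 685.65900493 -221.83227966   92.        ] 176.3545163962992 -0.254529665786665 [np.float64(0.24920796321418404), np.float64(0.26356386492225686)]
perp -0.24920796321418404 65.53178170399605
-0.26356386492225686
[[255 255 255 255 255 255 255 255 255 255 255 255 255 255 255 255 255 255
  255 255]
 [255 255 255 255 255 255 255 255 255 255 255 255 255 255 255 255 255 255
  255 255]
 [255 255 255 255 255 255 255 255 255 255 255 255 255 255 255 255 255 255
  255 255]
 [255 255 255 255 255 255 255 255 255 255 255 255 255 255 255 255 255 255
  255 255]
 [112 118  93  89 100 110  74  54  49  53  60  75  97 117 136 154 166 171
  170 169]
 [ 94  96  92  91  94  91  60  48  47  47  47  50  54  62  72  98 130 144
  155 164]
 [ 91  91  90  85  70  55  48  47  47  48  47  47  47  49  50  61  84 105
  120 128]
 [ 91  91  90  79  54  46  46  47  49  48  50  49  48  48  47  61  90 107
   92  91]
 [ 
[... 646 characters left out ...]
 66  72 102 134 140
  141 140]
 [138 135 130 121 120 119 121 123 123 121 119 121 120 118 119 126 140 140
  140 140]
 [141 140 136 127 125 124 124 125 124 124 124 125 124 125 125 130 139 140
  140 140]
 [140 141 139 134 125 124 125 126 125 125 124 123 124 124 124 131 139 140
  140 140]
 [140 141 140 136 127 125 124 124 124 124 124 123 124 124 125 130 139 140
  140 140]]Traceback (most recent call last):
  File "<stdin>", line 10, in <module>
  File "h.py", line 17, in big
    i=1+np.argmax(s[1:,4]);return l==i,s[i],c[i]
        ~~~~~~~~~^^^^^^^^^
    return _wrapfunc(a, 'argmax', axis=axis, out=out, **kwds)
    return bound(*args, **kwds)
ValueError: attempt to get argmax of an empty sequence
```

Run:
```python
from h import *
im=camera("top");v=hsv(im)[...,2].copy();w=np.full_like(v,255);w[189:202,318:338]=v[189:202,318:338]
M,st,c=big(w<65);r=cv2.minAreaRect(cv2.findNonZero(M.astype(np.uint8)));print('knob top',st,c,r,onz("top",c,73))
s=camera("scene");v=hsv(s)[...,2].copy();w=np.full_like(v,255);w[145:165,268:290]=v[145:165,268:290]
M2,st2,c2=big(w<65);print('knob scene',st2,c2)
print(tri([ray("top",c),ray("scene",c2)]))
```

```text
knob top [321 190  13  11 113] [327.50442478 195.19469027] ((327.0, 195.0), (10.0, 12.0), 90.0) [ 471.50633937 -164.38083276   73.        ]
knob scene [273 149  12  13  90] [278.23333333 154.16666667]
(array([ 473.65314531, -163.75133141,   72.16656302]), [np.float64(2.2174401969355775), np.float64(2.217440196935483)])
```

carry_out(series=[{"delta_pos": [45, 45, 40], "turn": [0, 0, -0.1], "hand": 1}, {"delta_pos": [90, 90, 55], "turn": [0, 0, -0.2], "hand": 1}, {"delta_pos": [135, 135, 55], "turn": [0, 0, -0.3], "hand": 1}, {"delta_pos": [180, 180, 55], "turn": [0, 0, -0.4], "hand": 1}, {"delta_pos": [225, 225, 55], "turn": [0, 0, -0.49], "hand": 1}, {"delta_pos": [265, 270, 55], "turn": [0, 0, -0.49], "hand": 1}, {"delta_pos": [300, 315, 55], "turn": [0, 0, -0.49], "hand": 1}, {"delta_pos": [330, 365, 55], "turn": [0, 0, -0.49], "hand": 1}])

```text
clock: 1.4
eef_pos: [456.5, -172.9, 260.5]
eef_rot: [3.142, -0.0, -0.254]
wrist_force: [0.3, -1.4, -0.5]
finger_gap: 94.1
```

carry_out(series=[{"delta_pos": [0, 0, 0], "turn": [0, 0, 0], "hand": 1}, {"delta_pos": [0, 0, 0], "turn": [0, 0, 0], "hand": 1}])

```text
clock: 1.65
eef_pos: [455.2, -174.9, 260.4]
eef_rot: [3.141, 0.0, -0.254]
wrist_force: [-0.2, 0.8, -0.1]
finger_gap: 93.9
```

Run:
```python
from h import *
s=read_state();print(s['clock'],s['eef_pos'],s['eef_rot'],s['qd'].round(3))
c=get_calibration("wrist");im=camera("wrist");np.savez("w1.npz",im=im,K=c["intrinsics"],T=c["pose"])
cv2.imwrite("pics/w1.png",im[:,:,::-1])
```

```text
1.65 [ 455.23112612 -174.90520473  260.41103255] [ 3.14137427e+00  1.42180262e-04 -2.53745743e-01] [-0.031 -0.002 -0.    -0.     0.    -0.002]
```

View pics/w1.png

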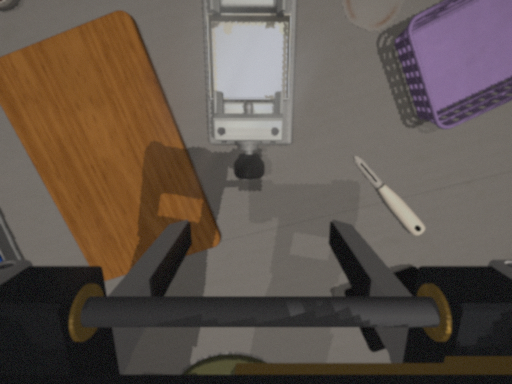

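The wrist view shows the knob at (249,166) and the front screws near (221,131) and (276,131). The dicer axis runs almost vertically in the picture.

Run:
```python
from h import *
d=np.load("w1.npz");im=d["im"];cal=dict(intrinsics=d["K"],pose=d["T"])
v=hsv(im)[...,2].copy();w=np.full_like(v,255);w[148:185,228:270]=v[148:185,228:270]
M,st,c=big(w<55);print(st,c,"z73",onz("w",c,73,cal),"z80",onz("w",c,80,cal))
for z in(73,):
  L=onz("w",(st[0]-.5,c[1]),z,cal);R=onz("w",(st[0]+st[2]-.5,c[1]),z,cal);print("width",np.linalg.norm(L-R),(L+R)/2)
print([onz("w",p,92,cal).round(1) for p in((221,131),(276,131))])
ct=(327.5,195.2)
print(tri([ray("w",c,cal),ray("top",ct)]),tri([ray("w",c,cal),ray("scene",(278.2,154.2))]))
cv2.imwrite("pics/w1z.png",cv2.resize(im[0:190,190:310],None,fx=3,fy=3,interpolation=cv2.INTER_CUBIC)[:,:,::-1])
```

```text
[234 154  29  25 585] [248.41880342 167.00854701] z73 [ 470.03872077 -163.91461895   73.        ] z80 [ 471.1895552  -164.50822976   80.        ]
width 37.82406441836695 [ 470.17557691 -163.38544107   73.        ]
[array([ 523.4, -145.1,   92. ]), array([ 507. , -208.8,   92. ])]
(array([ 470.94505477, -164.00585803,   76.98615989]), [np.float64(0.35142991181393785), np.float64(0.35142991181387195)]) (array([ 472.73053769, -162.75580603,   73.54606577]), [np.float64(2.849636709603438), np.float64(2.8496367096034816)])
```

View pics/w1z.png

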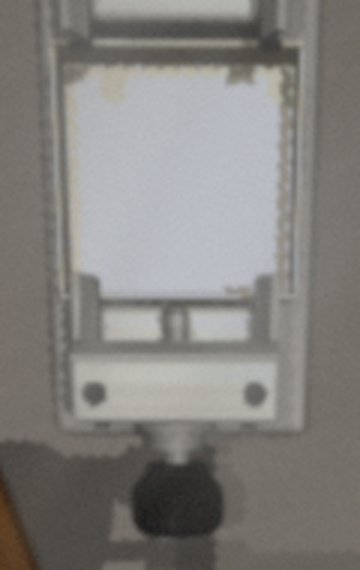

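carry_out(series=[{"delta_pos": [8, 6, -55], "turn": [0, 0, 0], "hand": 1}, {"delta_pos": [15.3, 11, -110], "turn": [0, 0, 0], "hand": 1}, {"delta_pos": [15.3, 11, -160], "turn": [0, 0, 0], "hand": 1}, {"delta_pos": [15.3, 11, -195], "turn": [0, 0, 0], "hand": 1}, {"delta_pos": [15.3, 11, -206], "turn": [0, 0, 0], "hand": 1}, {"delta_pos": [15.3, 11, -206], "turn": [0, 0, 0], "hand": 1}])

```text
clock: 2.45
eef_pos: [470.7, -164.5, 54.9]
eef_rot: [3.142, -0.0, -0.256]
wrist_force: [-0.5, 0.0, 0.5]
finger_gap: 94.1
```

carry_out(series=[{"delta_pos": [0, 0, 0], "turn": [0, 0, 0], "hand": 0.2}, {"delta_pos": [0, 0, 0], "turn": [0, 0, 0], "hand": 0.2}, {"delta_pos": [0, 0, 0], "turn": [0, 0, 0], "hand": 0.2}, {"delta_pos": [0, 0, 0], "turn": [0, 0, 0], "hand": 0.2}, {"delta_pos": [0, 0, 0], "turn": [0, 0, 0], "hand": 0.2}, {"delta_pos": [0, 0, 0], "turn": [0, 0, 0], "hand": 0.2}], squeeze=30)

```text
clock: 3.2
eef_pos: [470.7, -163.8, 54.5]
eef_rot: [3.141, -0.0, -0.254]
wrist_force: [-1.6, -4.4, 0.5]
finger_gap: 38.1
```

carry_out(series=[{"delta_pos": [-3.9, 1.0, 0], "turn": [0, 0, 0], "hand": 0.2}, {"delta_pos": [-7.8, 2.0, 0], "turn": [0, 0, 0], "hand": 0.2}, {"delta_pos": [-11.6, 3.0, 0], "turn": [0, 0, 0], "hand": 0.2}, {"delta_pos": [-15.5, 4.0, 0], "turn": [0, 0, 0], "hand": 0.2}, {"delta_pos": [-18.4, 4.8, 0], "turn": [0, 0, 0], "hand": 0.2}, {"delta_pos": [-20.3, 5.3, 0], "turn": [0, 0, 0], "hand": 0.2}, {"delta_pos": [-20.3, 5.3, 0], "turn": [0, 0, 0], "hand": 0.2}], squeeze=45)

```text
clock: 4.08
eef_pos: [451.2, -158.7, 54.5]
eef_rot: [3.141, -0.003, -0.254]
wrist_force: [6.9, -5.2, -6.6]
finger_gap: 38.0
```

carry_out(series=[{"delta_pos": [0, 0, 0], "turn": [0, 0, 0], "hand": 1}, {"delta_pos": [0, 0, 0], "turn": [0, 0, 0], "hand": 1}, {"delta_pos": [0, 0, 0], "turn": [0, 0, 0], "hand": 1}, {"delta_pos": [0, 0, 0], "turn": [0, 0, 0], "hand": 1}, {"delta_pos": [0, 0, 50], "turn": [0, 0, 0], "hand": 1}, {"delta_pos": [25, -7, 100], "turn": [0, 0, 0], "hand": 1}, {"delta_pos": [65, -17, 130], "turn": [0, 0, 0], "hand": 1}, {"delta_pos": [65, -17, 130], "turn": [0, 0, 0], "hand": 1}])

```text
clock: 5.08
eef_pos: [517.5, -176.0, 186.4]
eef_rot: [3.141, -0.004, -0.254]
wrist_force: [-1.1, 0.3, -0.8]
finger_gap: 94.1
```

Run:
```python
from h import *
s=read_state();print(s['clock'],s['eef_pos'],s['eef_rot'],s['qd'].round(3))
c=get_calibration("wrist");im=camera("wrist");np.savez("w2.npz",im=im,K=c["intrinsics"],T=c["pose"])
cv2.imwrite("pics/w2.png",cv2.resize(im,None,fx=1.5,fy=1.5)[:,:,::-1])
```

```text
5.075 [ 517.50246432 -175.96789665  186.36539891] [ 3.14110018 -0.00395825 -0.25392113] [-0.005 -0.005  0.124 -0.002 -0.036 -0.006]
```

View pics/w2.png

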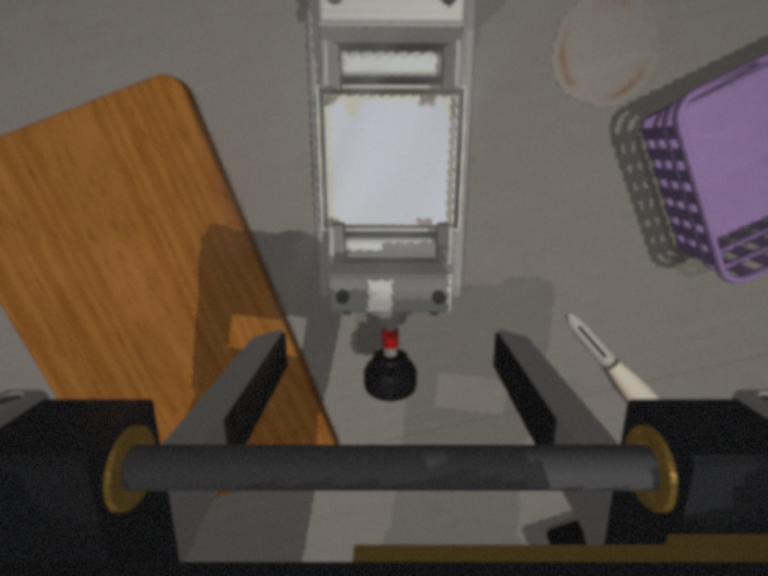

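The knob is out, with the red band showing at (260,227). Next I'll measure the seat itself.

Run:
```python
from h import *
im=np.load("w2.npz")["im"]
cv2.imwrite("pics/w2z.png",cv2.resize(im[0:212,195:325],None,fx=2.8,fy=2.8,interpolation=cv2.INTER_CUBIC)[:,:,::-1])
```

```text
(no output)
```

View pics/w2z.png

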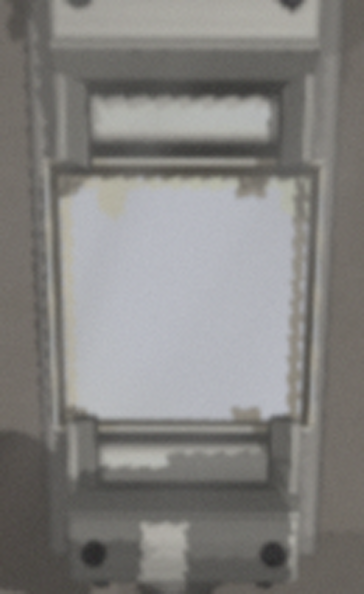

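Run:
```python
from h import *
d=np.load("w2.npz");im=d["im"];cal=dict(intrinsics=d["K"],pose=d["T"])
f=lambda x,y:(195+(x+.5)/2.8-.5,(y+.5)/2.8-.5)
o=lambda x,y,z:onz("w",f(x,y),z,cal)
fs=(o(93,553,92)+o(273,554,92))/2;bs=(o(77,0,92)+o(292,0,92))/2
g=o(93,553,92)-o(273,554,92);print("screws",fs,bs,np.linalg.norm(g),-np.arctan2(g[0],g[1]))
dd=bs-fs;print("yaw",np.arctan2(dd[1],dd[0]),np.linalg.norm(dd))
bl=o(183,93,60);fl=o(184,482,60);print("ledge ends",bl,fl,np.linalg.norm(bl-fl),(bl+fl)/2)
bw=o(184,47,92);fw=o(184,513,92);print("wall tops",bw,fw,np.linalg.norm(bw-fw),(bw+fw)/2)
# cheeks lateral: ledge widths
for y in(120,465):
  pass
L=o(90,120,60);R=o(277,120,60);print("back ledge lateral",L,R,np.linalg.norm(L-R),(L+R)/2)
L=o(100,465,60);R=o(269,465,60);print("front ledge lat",np.linalg.norm(L-R),(L+R)/2)
L=o(50,170,48);R=o(320,170,48);print("pan",np.linalg.norm(L-R),(L+R)/2);pb=(L+R)/2
L=o(57,424,48);R=o(311,424,48);print("pan",np.linalg.norm(L-R),(L+R)/2,(pb+(L+R)/2)/2)
gray=cv2.cvtColor(im,cv2.COLOR_RGB2GRAY);print(gray[0:62,256:266].mean(1).round().astype(int).tolist());print(gray[150:212,250:256].mean(1).round().astype(int).tolist())
```

```text
screws [ 515.37058198 -176.2201472    92.        ] [ 682.96379319 -220.02946428   92.        ] 64.39589476172202 -0.2590749612856303
yaw -0.25568148609983277 173.2245384051262
ledge ends [ 666.56145724 -215.3438546    60.        ] [ 534.42667918 -181.56921134   60.        ] 136.3830125064679 [ 600.49406821 -198.45653297   60.        ]
wall tops [ 670.86523074 -216.74933832   92.        ] [ 529.68136358 -180.28079013   92.        ] 145.8178293339393 [ 600.27329716 -198.51506423   92.        ]
back ledge lateral [ 666.49620646 -181.90454928   60.        ] [ 650.18950379 -244.89040687   60.        ] 65.06248388035978 [ 658.34285513 -213.39747808   60.        ]
front ledge lat 65.54397166038987 [ 540.86258847 -183.43164822   60.        ]
pan 99.10720428436976 [ 644.71509054 -210.45931037   48.        ]
pan 101.00140529734065 [ 554.8549822 -186.8688288   48.       ] [ 599.78503637 -198.66406959   48.        ]
[164, 165, 166, 167, 168, 168, 167, 166, 166, 167, 169, 167, 160, 145, 134, 135, 135, 123, 110, 105, 104, 104, 104, 103, 103, 103, 103, 98, 88, 77, 72, 72, 72, 81, 104, 130, 151, 164, 172, 177, 179, 179, 180, 180, 180, 179, 176, 166, 150, 130, 106, 84, 70, 67, 66, 79, 117, 148, 138, 105, 83, 81]
[119, 114, 139, 142, 113, 89, 84, 90, 110, 132, 153, 164, 168, 167, 170, 168, 153, 131, 119, 116, 113, 100, 85, 77, 79, 85, 90, 90, 89, 90, 90, 90, 96, 102, 103, 108, 128, 152, 167, 171, 172, 172, 171, 168, 164, 159, 158, 158, 155, 149, 145, 144, 142, 138, 140, 140, 134, 119, 106, 99, 94, 86]
```

carry_out(series=[{"delta_pos": [-5, 40, 40], "turn": [0, 0, 0.17], "hand": 1}, {"delta_pos": [-5, 90, 60], "turn": [0, 0, 0.35], "hand": 1}, {"delta_pos": [0, 140, 60], "turn": [0, 0, 0.53], "hand": 1}, {"delta_pos": [5, 190, 60], "turn": [0, 0, 0.71], "hand": 1}, {"delta_pos": [15, 240, 60], "turn": [0, 0, 0.89], "hand": 1}, {"delta_pos": [25, 290, 60], "turn": [0, 0, 1.07], "hand": 1}, {"delta_pos": [35, 340, 60], "turn": [0, 0, 1.25], "hand": 1}, {"delta_pos": [45, 390, 60], "turn": [0, 0, 1.43], "hand": 1}])

```text
clock: 6.12
eef_pos: [559.6, 215.9, 243.2]
eef_rot: [-3.14, 0.001, 1.182]
wrist_force: [0.8, 0.2, 1.1]
finger_gap: 93.9
```

```bash
python3 -c "
from h import *
s=read_state();print(s['eef_pos'],s['eef_rot'],s['joints'])"
```

```text
[559.56510333 215.93209438 243.16260596] [-3.13990903e+00  1.45794254e-03  1.18169289e+00] [ 3.07243539e-01  3.89623692e-01  1.31401097e+00 -3.89401497e-05
  1.44018480e+00  6.96353314e-01]
```

Two more rows to bring it above the grid, offset along −y so the wrist camera is over the rack.

carry_out(series=[{"delta_pos": [5, 30, 0], "turn": [0, 0, 0.17], "hand": 1}, {"delta_pos": [15, 50, -10], "turn": [0, 0, 0.335], "hand": 1}, {"delta_pos": [15, 50, -10], "turn": [0, 0, 0.335], "hand": 1}, {"delta_pos": [15, 50, -10], "turn": [0, 0, 0.335], "hand": 1}])

```text
clock: 6.62
eef_pos: [575.0, 263.7, 234.2]
eef_rot: [-3.141, 0.001, 1.507]
wrist_force: [0.1, 0.5, 0.4]
finger_gap: 94.1
```

Run:
```python
from h import *
s=read_state();print(s['clock'],s['eef_pos'],s['eef_rot'],s['qd'].round(3))
c=get_calibration("wrist");im=camera("wrist");np.savez("w3.npz",im=im,K=c["intrinsics"],T=c["pose"])
cv2.imwrite("pics/w3.png",im[:,:,::-1])
h=hsv(im);
m=(h[...,0]>=7)&(h[...,0]<=17)&(h[...,1]>170)&(h[...,2]>120)
M,st,cc=big(m);r=cv2.minAreaRect(cv2.findNonZero(M.astype(np.uint8)))
print(st,cc,onz("w",cc,68,c));print([onz("w",q,68,c)[:2].round(1).tolist() for q in cv2.boxPoints(r)])
```

```text
6.625 [574.96267914 263.6917527  234.2122595 ] [-3.14080715e+00  5.12524548e-04  1.50674763e+00] [-0.008 -0.012 -0.011  0.     0.    -0.009]
[ 166  233  178   63 8189] [262.02295763 269.91732812] [570.03859473 136.4955617   68.        ]
[[447.8, 198.6], [679.3, 183.9], [680.6, 90.1], [433.6, 105.7]]
```

View pics/w3.png

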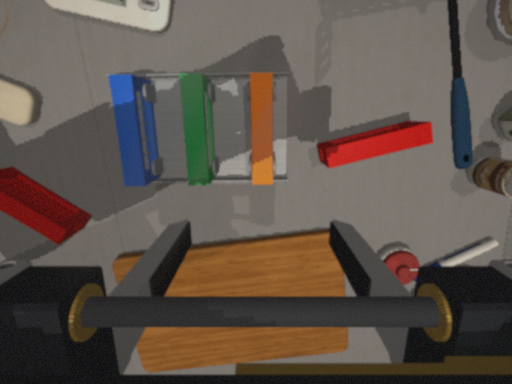

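The orange grid is at (262,128), green at (197,128) and blue at (135,130). The colour mask picked up the board, so I'll restrict it to the upper rows.

Run:
```python
from h import *
d=np.load("w3.npz");im=d["im"];c=dict(intrinsics=d["K"],pose=d["T"])
h=hsv(im);m=(h[...,0]>=7)&(h[...,0]<=17)&(h[...,1]>170)&(h[...,2]>100);m[200:]=0
M,st,cc=big(m);r=cv2.minAreaRect(cv2.findNonZero(M.astype(np.uint8)))
print(st,cc,r,onz("w",cc,68,c));B=np.array([onz("w",q,68,c)[:2] for q in cv2.boxPoints(r)]);print(B.round(1).tolist(),B.mean(0))
for y in (80,100,128,155,178):
    xs=np.where(M[y])[0];L,R=onz("w",(xs[0]-.5,y),68,c),onz("w",(xs[-1]+.5,y),68,c);print(y,xs[0],xs[-1],((L+R)/2)[:2].round(1),np.linalg.norm(L-R).round(1))
```

```text
[ 250   73   23  111 2167] [261.23304107 126.91693586] ((261.09039306640625, 128.00494384765625), (110.22091674804688, 21.11895179748535), 89.30972290039062) [580.75722508 325.99392958  68.        ]
[[571.6, 386.0], [595.4, 384.7], [590.3, 257.1], [564.0, 258.4]] [580.34817945 321.53824019]
80 251 271 [583.7 377.8] 23.8
100 251 270 [581.8 356.3] 23.1
128 252 270 [580.4 324.8] 22.5
155 253 271 [579.6 292.7] 23.1
178 252 272 [577.9 264.2] 26.1
```

carry_out(series=[{"delta_pos": [3, 40, -20], "turn": [0, 0, 0.013], "hand": 0.75}, {"delta_pos": [5.3, 56.5, -65], "turn": [0, 0, 0.013], "hand": 0.75}, {"delta_pos": [5.3, 56.5, -120], "turn": [0, 0, 0.013], "hand": 0.75}, {"delta_pos": [5.3, 56.5, -165], "turn": [0, 0, 0.013], "hand": 0.75}, {"delta_pos": [5.3, 56.5, -190], "turn": [0, 0, 0.013], "hand": 0.75}, {"delta_pos": [5.3, 56.5, -196], "turn": [0, 0, 0.013], "hand": 0.75}, {"delta_pos": [5.3, 56.5, -196], "turn": [0, 0, 0.013], "hand": 0.75}])

```text
clock: 7.55
eef_pos: [581.1, 320.9, 39.5]
eef_rot: [3.141, -0.001, 1.522]
wrist_force: [-0.7, 0.3, -0.0]
finger_gap: 70.4
```

carry_out(series=[{"delta_pos": [0, 0, 0], "turn": [0, 0, 0], "hand": 0.1}, {"delta_pos": [0, 0, 0], "turn": [0, 0, 0], "hand": 0.1}, {"delta_pos": [0, 0, 0], "turn": [0, 0, 0], "hand": 0.1}, {"delta_pos": [0, 0, 0], "turn": [0, 0, 0], "hand": 0.1}, {"delta_pos": [0, 0, 0], "turn": [0, 0, 0], "hand": 0.1}], squeeze=35)

```text
clock: 8.18
eef_pos: [580.7, 321.2, 38.5]
eef_rot: [3.142, 0.0, 1.524]
wrist_force: [-0.3, 0.2, 0.2]
finger_gap: 25.3
```

carry_out(series=[{"delta_pos": [0, 0, 15], "turn": [0, 0, 0], "hand": 0.1}, {"delta_pos": [0, 0, 60], "turn": [0, 0, 0], "hand": 0.1}, {"delta_pos": [-3, -25, 100], "turn": [0, 0, 0], "hand": 0.1}, {"delta_pos": [-8, -70, 110], "turn": [0, 0, 0], "hand": 0.1}, {"delta_pos": [-15, -120, 110], "turn": [0, 0, 0], "hand": 0.1}, {"delta_pos": [-22, -170, 110], "turn": [0, 0, 0], "hand": 0.1}, {"delta_pos": [-30, -220, 110], "turn": [0, 0, 0], "hand": 0.1}, {"delta_pos": [-36, -270, 110], "turn": [0, 0, 0], "hand": 0.1}])

```text
clock: 9.18
eef_pos: [544.3, 49.6, 149.5]
eef_rot: [3.141, -0.0, 1.524]
wrist_force: [1.1, -0.2, -1.6]
finger_gap: 25.4
```

carry_out(series=[{"delta_pos": [0, 0, -10], "turn": [-0.007, -0.15, 0], "hand": 0.1}, {"delta_pos": [0, 0, -20], "turn": [-0.014, -0.32, 0], "hand": 0.1}, {"delta_pos": [0, 0, -30], "turn": [-0.022, -0.49, 0], "hand": 0.1}, {"delta_pos": [0, 0, -40], "turn": [-0.03, -0.66, 0], "hand": 0.1}, {"delta_pos": [0, 0, -50], "turn": [-0.037, -0.8, 0], "hand": 0.1}, {"delta_pos": [0, 0, -60], "turn": [-0.04, -0.87, 0], "hand": 0.1}, {"delta_pos": [0, 0, -60], "turn": [-0.04, -0.87, 0], "hand": 0.1}])

```text
clock: 10.05
eef_pos: [548.5, 37.7, 123.9]
eef_rot: [2.323, -0.024, 1.541]
wrist_force: [-0.2, -0.4, -3.3]
finger_gap: 25.5
```

Run:
```python
from h import *
s=read_state();print(s['clock'],s['eef_pos'],s['eef_rot'],s['joints'].round(2))
cv2.imwrite("pics/s4.png",cv2.resize(camera("scene"),None,fx=1.5,fy=1.5)[:,:,::-1])
```

```text
10.05 [548.51695149  37.71178504 123.94102063] [ 2.32296617 -0.02399542  1.54085308] [ 0.01  0.12  2.2  -1.04  0.01  1.08]
```

View pics/s4.png

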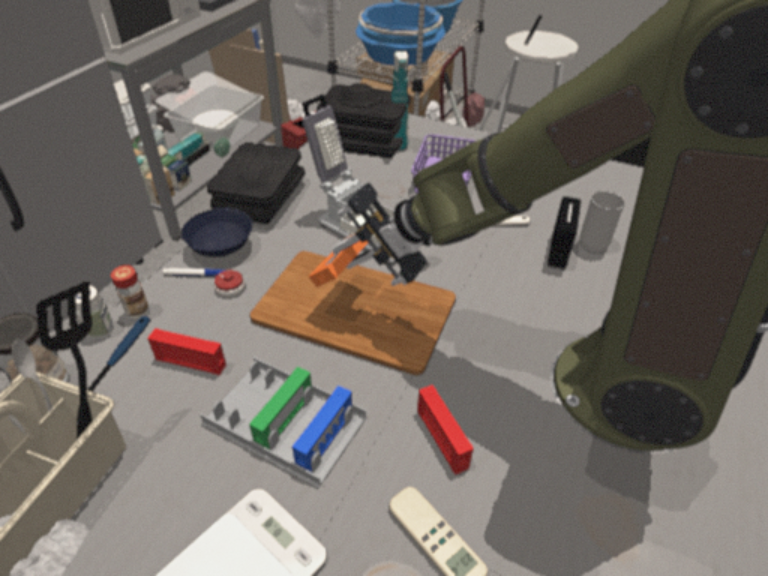

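The tilt ran into the wrist singularity: q5 is about 0 and q4 is at its limit. I'll reduce the tilt and fit a simple FK, so I can pick a place on the board where a 40–50° tilt is within the ranges.

carry_out(series=[{"delta_pos": [0, 0, 10], "turn": [0, 0.15, 0], "hand": 0.1}, {"delta_pos": [0, 0, 20], "turn": [0, 0.25, 0], "hand": 0.1}, {"delta_pos": [10, 0, 20], "turn": [0, 0.3, 0], "hand": 0.1}, {"delta_pos": [20, 0, 20], "turn": [0, 0.3, 0], "hand": 0.1}, {"delta_pos": [30, 0, 20], "turn": [0, 0.3, 0], "hand": 0.1}, {"delta_pos": [30, 0, 20], "turn": [0, 0.3, 0], "hand": 0.1}])

```text
clock: 10.85
eef_pos: [578.2, 37.2, 142.3]
eef_rot: [2.624, -0.008, 1.54]
wrist_force: [0.2, 0.2, -2.9]
finger_gap: 25.6
```

Run:
```python
from h import *
s=read_state();print(s['clock'],s['eef_pos'],s['eef_rot'],s['joints'].round(3))
from scipy.optimize import least_squares
D=[((.3005,1.5216,1.3207),np.hypot(128.43,534.5),204.9),((.3896,1.3140,1.4402),np.hypot(559.565,215.93),243.16),((.12,2.2,.01),np.hypot(548.5,37.7),123.9)]
j=s['joints'];print(j)
if abs(j[3])<.03: D.append(((j[1],j[2],j[4]),np.hypot(*s['eef_pos'][:2]),s['eef_pos'][2]))
def f(p,w=1):
    h,a,L1,L2,d=p;o=[]
    for q,r,z in D:
        A=q[0];B=A+q[1];C=B+q[2];o+=[a+L1*np.sin(A)+L2*np.sin(B)+d*np.sin(C)-r,h+L1*np.cos(A)+L2*np.cos(B)+d*np.cos(C)-z]
    return np.array(o)
R=least_squares(f,[300,0,450,450,300]);print(R.x,f(R.x))
```

```text
10.85 [578.22838401  37.24295524 142.25898658] [ 2.62447134 -0.00802027  1.53985011] [ 0.007  0.186  1.912 -0.023  0.526  0.056]
[ 0.00651642  0.18630421  1.91188026 -0.02298776  0.52646239  0.05640528]
[ 96.57853213 -19.17826681 505.73708413 431.9459565  265.88115771] [-1.13718454  1.46121112  0.68332297 -1.81983264  0.7209993  -2.41836206
 -0.26713792  2.77698362]
```

Run:
```python
import numpy as np
h,a,L1,L2,d=96.58,-19.18,505.74,431.95,265.88
def ik(r,z,t):
    C=np.pi-t; wr=r-d*np.sin(C)-a; wz=z-d*np.cos(C)-h
    D=np.hypot(wr,wz);c3=(D*D-L1**2-L2**2)/(2*L1*L2)
    if abs(c3)>1:return None
    q3=np.arccos(c3);q2=np.arctan2(wr,wz)-np.arctan2(L2*np.sin(q3),L1+L2*np.cos(q3));return q2,q3,C-q2-q3
print(ik(579.4,142.3,.517))
for r in(540,580,620,650):
  for t in(.6,.7,.87):
    for z in (47,100):
      print(r,t,z,np.round(ik(r,z,t),2))
```

```text
(np.float64(0.18963205282874607), np.float64(1.915080207502555), np.float64(0.5198803932584923))
540 0.6 47 [0.24 2.17 0.13]
540 0.6 100 [0.15 2.11 0.27]
540 0.7 47 [ 0.24  2.23 -0.03]
540 0.7 100 [0.14 2.18 0.12]
540 0.87 47 [ 0.26  2.33 -0.32]
540 0.87 100 [ 0.14  2.28 -0.15]
580 0.6 47 [0.3  2.08 0.16]
580 0.6 100 [0.22 2.02 0.29]
580 0.7 47 [0.3  2.14 0.  ]
580 0.7 100 [0.21 2.09 0.14]
580 0.87 47 [ 0.31  2.24 -0.28]
580 0.87 100 [ 0.21  2.19 -0.13]
620 0.6 47 [0.37 1.98 0.19]
620 0.6 100 [0.29 1.93 0.32]
620 0.7 47 [0.36 2.05 0.04]
620 0.7 100 [0.28 2.   0.17]
620 0.87 47 [ 0.37  2.15 -0.24]
620 0.87 100 [ 0.27  2.1  -0.11]
650 0.6 47 [0.41 1.91 0.22]
650 0.6 100 [0.34 1.86 0.34]
650 0.7 47 [0.4  1.97 0.07]
650 0.7 100 [0.33 1.93 0.19]
650 0.87 47 [ 0.41  2.07 -0.21]
650 0.87 100 [ 0.32  2.03 -0.08]
```

carry_out(series=[{"delta_pos": [4, 2, -30], "turn": [-0.003, -0.063, 0], "hand": 0.1}, {"delta_pos": [7, 3, -60], "turn": [-0.003, -0.063, 0], "hand": 0.1}, {"delta_pos": [7, 3, -80], "turn": [-0.003, -0.063, 0], "hand": 0.1}, {"delta_pos": [7, 3, -89], "turn": [-0.003, -0.063, 0], "hand": 0.1}, {"delta_pos": [7, 3, -89], "turn": [-0.003, -0.063, 0], "hand": 0.1}])

```text
clock: 11.48
eef_pos: [584.9, 40.8, 53.6]
eef_rot: [2.563, -0.009, 1.541]
wrist_force: [-0.3, 0.1, -1.5]
finger_gap: 25.3
```

carry_out(series=[{"delta_pos": [0, 0, -3], "turn": [0, 0, 0], "hand": 0.1}, {"delta_pos": [0, 0, -4], "turn": [0, 0, 0], "hand": 0.1}])

```text
clock: 11.72
eef_pos: [585.6, 40.8, 50.4]
eef_rot: [2.561, -0.009, 1.541]
wrist_force: [0.2, -0.5, -1.8]
finger_gap: 25.5
```

Run:
```python
from h import *
s=read_state();print(s['clock'],s['eef_pos'],s['eef_rot'],s['joints'].round(2))
```

```text
11.725 [585.61329875  40.81474508  50.44244516] [ 2.56091188 -0.00931074  1.54099358] [ 0.01  0.35  1.99 -0.08  0.22  0.12]
```

Edge is about 1 mm above the board. Opening part-way so the grid tips onto the lower finger.

carry_out(series=[{"delta_pos": [0, 0, -1], "turn": [0, 0, 0], "hand": 0.4}, {"delta_pos": [0, 0, -1], "turn": [0, 0, 0], "hand": 0.5}, {"delta_pos": [0, 0, -1], "turn": [0, 0, 0], "hand": 0.6}, {"delta_pos": [0, 0, -1], "turn": [0, 0, 0], "hand": 0.7}, {"delta_pos": [0, 0, -1], "turn": [0, 0, 0], "hand": 0.75}, {"delta_pos": [0, 0, -1], "turn": [0, 0, 0], "hand": 0.75}])

```text
clock: 12.48
eef_pos: [585.4, 40.8, 48.9]
eef_rot: [2.562, -0.009, 1.541]
wrist_force: [-0.1, 0.4, -0.7]
finger_gap: 70.7
```

Run:
```python
from h import *
s=read_state();print(s['clock'],s['eef_pos'],s['eef_rot'],s['joints'].round(2))
cv2.imwrite("pics/s5.png",cv2.resize(camera("scene")[100:300,150:400],None,fx=3,fy=3)[:,:,::-1])
```

```text
12.475 [585.42518313  40.81241094  48.93836094] [ 2.56185171 -0.00942499  1.54086037] [ 0.01  0.36  1.99 -0.08  0.21  0.12]
```

View pics/s5.png

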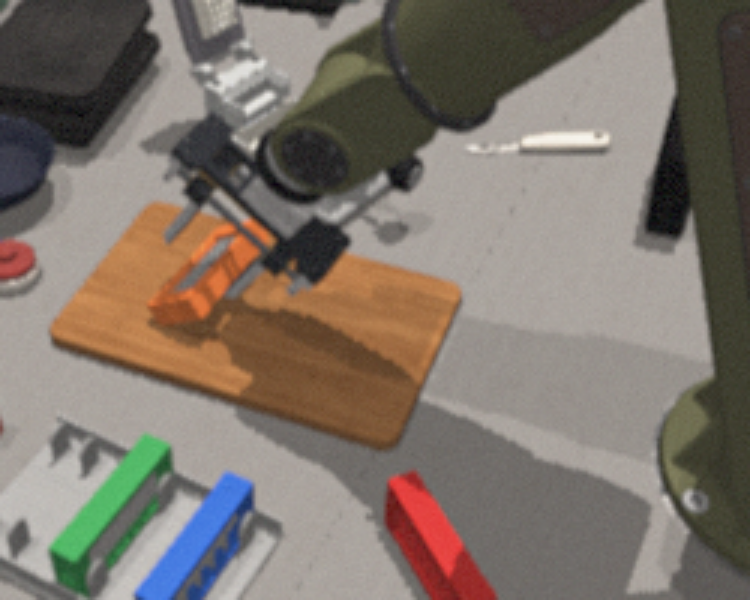

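The grid leans on the lower finger at about (210,275) in the crop. I'll slide the finger out toward the robot.

carry_out(series=[{"delta_pos": [-10, 0, 0], "turn": [0, 0, 0], "hand": 0.75}, {"delta_pos": [-22, 0, 0], "turn": [0, 0, 0], "hand": 0.75}, {"delta_pos": [-34, 0, 1], "turn": [0, 0, 0], "hand": 0.75}, {"delta_pos": [-48, 0, 4], "turn": [0, 0.04, 0], "hand": 0.75}, {"delta_pos": [-65, 0, 25], "turn": [0, 0.08, 0], "hand": 0.75}, {"delta_pos": [-75, 0, 75], "turn": [0, 0.2, 0], "hand": 0.9}, {"delta_pos": [-75, 0, 135], "turn": [0, 0.38, 0], "hand": 1}, {"delta_pos": [-65, 0, 160], "turn": [0, 0.56, 0], "hand": 1}])

```text
clock: 13.52
eef_pos: [518.9, 40.8, 202.9]
eef_rot: [3.043, 0.006, 1.54]
wrist_force: [-0.2, -0.2, 0.4]
finger_gap: 93.4
```

Run:
```python
from h import *
s=read_state();print(s['clock'],s['eef_pos'],s['eef_rot'],s['joints'].round(2))
cv2.imwrite("pics/s6.png",cv2.resize(camera("scene")[100:300,150:400],None,fx=3,fy=3)[:,:,::-1])
```

```text
13.525 [518.9473389   40.7934002  202.89364016] [3.04319846 0.00610352 1.53958655] [ 0.01  0.18  1.68 -0.01  1.18  0.05]
```

View pics/s6.png

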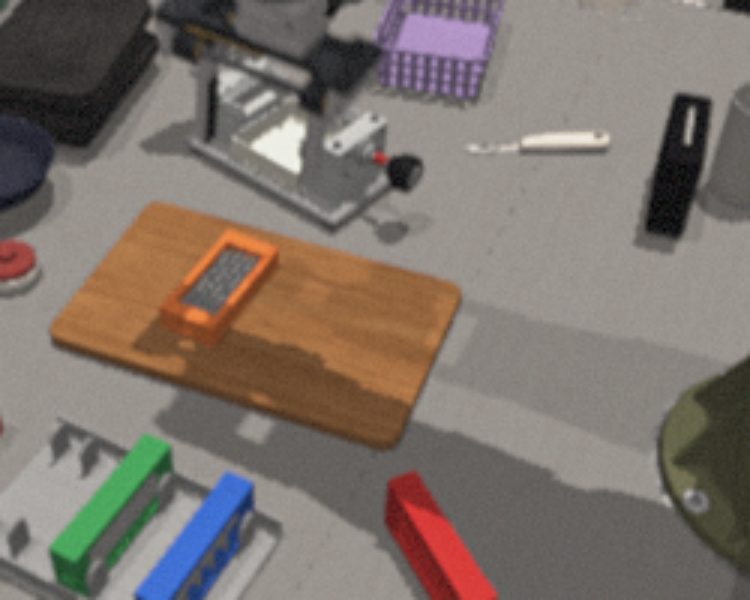

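carry_out(series=[{"delta_pos": [10, -20, 0], "turn": [0, 0.098, 0], "hand": 1}, {"delta_pos": [30, -60, 0], "turn": [0, 0.098, 0], "hand": 1}, {"delta_pos": [35, -75, 0], "turn": [0, 0.098, 0], "hand": 1}, {"delta_pos": [35, -75, 0], "turn": [0, 0.098, 0], "hand": 1}])

```text
clock: 14.08
eef_pos: [554.4, -34.6, 199.8]
eef_rot: [3.139, 0.009, 1.539]
wrist_force: [-0.0, -0.2, 1.3]
finger_gap: 94.3
```

Run:
```python
from h import *
s=read_state();print(s['clock'],s['eef_pos'],s['eef_rot'],s['qd'].round(3))
c=get_calibration("wrist");im=camera("wrist");np.savez("w7.npz",im=im,K=c["intrinsics"],T=c["pose"])
cv2.imwrite("pics/w7.png",im[:,:,::-1])
```

```text
14.075 [554.35511127 -34.60716201 199.84257551] [3.13914702 0.00897567 1.5387279 ] [ 0.03  -0.014  0.012  0.002  0.003  0.015]
```

View pics/w7.png

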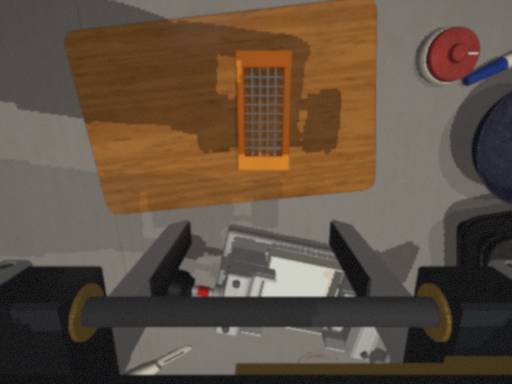

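Run:
```python
from h import *
im=np.load("w7.npz")["im"]
cv2.imwrite("pics/w7z.png",cv2.resize(im[40:180,215:315],None,fx=4,fy=4,interpolation=cv2.INTER_CUBIC)[:,:,::-1])
```

```text
(no output)
```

View pics/w7z.png

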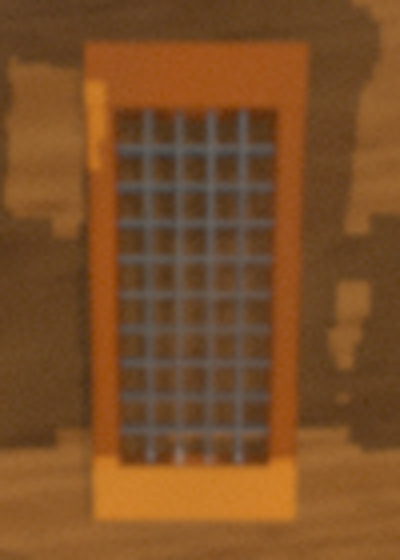

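Run:
```python
from h import *
d=np.load("w7.npz");c=dict(intrinsics=d["K"],pose=d["T"])
f=lambda x,y:(215+(x+.5)/4-.5,40+(y+.5)/4-.5)
P=[onz("w",f(*p),43,c) for p in((84,42),(308,42),(296,520),(94,520))]
for i in range(4):print(P[i].round(1),np.linalg.norm(P[i]-P[(i+1)%4]).round(1))
t=(P[0]+P[1])/2;b=(P[2]+P[3])/2;print("center",(t+b)/2,"yaw",np.arctan2(*(t-b)[[1,0]]))
```

```text
[533.6 108.   43. ] 60.1
[593.6 106.2  43. ] 130.3
[589.9 -24.   43. ] 60.5
[529.4 -22.1  43. ] 130.2
center [561.62135923  42.01533896  43.        ] yaw 1.5407776748762856
```

carry_out(series=[{"delta_pos": [4, 40, -20], "turn": [0.009, 0.0026, 0.002], "hand": 1}, {"delta_pos": [7.3, 76.6, -60], "turn": [0.009, 0.0026, 0.002], "hand": 1}, {"delta_pos": [7.3, 76.6, -110], "turn": [0.009, 0.0026, 0.002], "hand": 1}, {"delta_pos": [7.3, 76.6, -150], "turn": [0.009, 0.0026, 0.002], "hand": 1}, {"delta_pos": [7.3, 76.6, -172], "turn": [0.009, 0.0026, 0.002], "hand": 1}, {"delta_pos": [7.3, 76.6, -178.8], "turn": [0.009, 0.0026, 0.002], "hand": 1}, {"delta_pos": [7.3, 76.6, -178.8], "turn": [0.009, 0.0026, 0.002], "hand": 1}])

```text
clock: 15.0
eef_pos: [562.1, 42.9, 21.9]
eef_rot: [3.141, 0.0, 1.543]
wrist_force: [0.2, 0.7, 0.1]
finger_gap: 93.9
```

carry_out(series=[{"delta_pos": [0, 0, 0], "turn": [0, 0, 0], "hand": 0.5}, {"delta_pos": [0, 0, 0], "turn": [0, 0, 0], "hand": 0.5}, {"delta_pos": [0, 0, 0], "turn": [0, 0, 0], "hand": 0.5}, {"delta_pos": [0, 0, 0], "turn": [0, 0, 0], "hand": 0.5}, {"delta_pos": [0, 0, 0], "turn": [0, 0, 0], "hand": 0.5}], squeeze=30)

```text
clock: 15.62
eef_pos: [562.2, 42.3, 21.5]
eef_rot: [-3.142, 0.0, 1.542]
wrist_force: [-0.9, -0.4, 4.0]
finger_gap: 59.5
```

Run:
```python
from h import *
s=read_state();print(s['clock'],s['eef_pos'],s['eef_rot'],s['qd'].round(3))
```

```text
15.625 [562.16733325  42.28740384  21.46907717] [-3.14156168e+00  1.32729300e-04  1.54209116e+00] [-0.001  0.    -0.001 -0.001  0.001  0.002]
```

carry_out(series=[{"delta_pos": [0, 0, 20], "turn": [0, 0, 0], "hand": 0.5}, {"delta_pos": [0, 0, 70], "turn": [0, 0, -0.1], "hand": 0.5}, {"delta_pos": [0, -15, 120], "turn": [0, 0, -0.28], "hand": 0.5}, {"delta_pos": [0, -40, 140], "turn": [0, 0, -0.46], "hand": 0.5}, {"delta_pos": [0, -70, 140], "turn": [0, 0, -0.64], "hand": 0.5}, {"delta_pos": [0, -100, 140], "turn": [0, 0, -0.82], "hand": 0.5}, {"delta_pos": [0, -130, 140], "turn": [0, 0, -1.0], "hand": 0.5}, {"delta_pos": [0, -160, 140], "turn": [0, 0, -1.18], "hand": 0.5}])

```text
clock: 16.62
eef_pos: [561.9, -118.6, 161.0]
eef_rot: [-3.141, 0.001, 0.356]
wrist_force: [0.7, 0.0, -2.2]
finger_gap: 59.5
```

Run:
```python
from h import *
s=read_state();print(s['clock'],s['eef_pos'],s['eef_rot'],s['finger_gap'],s['joints'].round(2))
```

```text
16.625 [ 561.89704049 -118.63683379  160.95345782] [-3.14109418e+00  5.71205042e-04  3.56239682e-01] 59.48361064163319 [-0.27  0.39  1.5   0.    1.25  0.94]
```

carry_out(series=[{"delta_pos": [0, -20, 0], "turn": [0, 0, -0.18], "hand": 0.5}, {"delta_pos": [5, -40, 0], "turn": [0, 0, -0.36], "hand": 0.5}, {"delta_pos": [15, -60, 0], "turn": [0, 0, -0.54], "hand": 0.5}, {"delta_pos": [38.2, -80.2, 0], "turn": [0, 0, -0.613], "hand": 0.5}, {"delta_pos": [38.2, -80.2, -20], "turn": [0, 0, -0.613], "hand": 0.5}, {"delta_pos": [38.2, -80.2, -40], "turn": [0, 0, -0.613], "hand": 0.5}, {"delta_pos": [38.2, -80.2, -40], "turn": [0, 0, -0.613], "hand": 0.5}, {"delta_pos": [38.2, -80.2, -40], "turn": [0, 0, -0.613], "hand": 0.5}])

```text
clock: 17.62
eef_pos: [600.6, -198.0, 122.1]
eef_rot: [-3.142, -0.001, -0.251]
wrist_force: [0.5, -0.6, -1.8]
finger_gap: 59.6
```

Run:
```python
from h import *
s=read_state();print(s['clock'],s['eef_pos'],s['eef_rot'],s['finger_gap'],s['joints'].round(2))
c=get_calibration("wrist");im=camera("wrist");np.savez("w8.npz",im=im,K=c["intrinsics"],T=c["pose"])
cv2.imwrite("pics/w8.png",im[:,:,::-1])
cv2.imwrite("pics/s8.png",cv2.resize(camera("scene")[60:180,190:310],None,fx=5,fy=5)[:,:,::-1])
```

```text
17.625 [ 600.61127782 -197.95537019  122.0521866 ] [-3.14154484e+00 -7.01283568e-04 -2.50767984e-01] 59.57188526684462 [-0.38  0.55  1.36  0.    1.23  1.45]
```

View pics/w8.png

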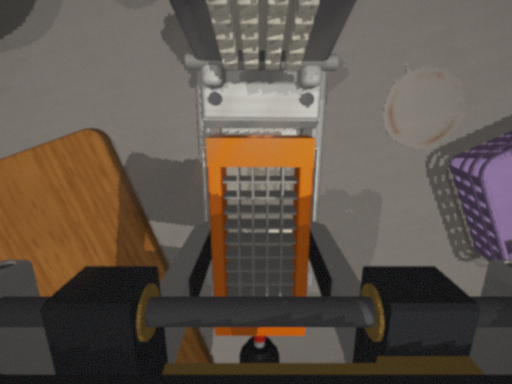

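View pics/s8.png

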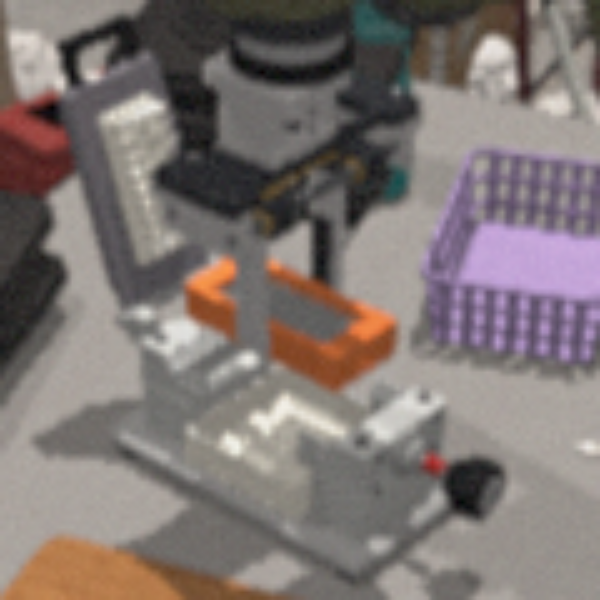

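Run:
```python
from h import *
d=np.load("w8.npz");c=dict(intrinsics=d["K"],pose=d["T"])
u=np.array([np.cos(-.254),np.sin(-.254)]);v=np.array([-u[1],u[0]]);S=np.array([600.3,-198.3])
def rep(n,p,z):
    P=onz("w",p,z,c)[:2]-S;print(n,"along",(u@P).round(1),"lat",(v@P).round(1))
rep("screwL",(215,99),92);rep("screwR",(307,99),92)
rep("grid far L",(206,137),143.5);rep("grid far R",(314,137),143.5)
rep("wall top back",(260,122),92)
```

```text
screwL along 88.2 lat 31.5
screwR along 88.4 lat -32.8
grid far L along 65.9 lat 29.4
grid far R along 66.1 lat -29.5
wall top back along 72.7 lat -0.0
```

carry_out(series=[{"delta_pos": [-0.6, -0.4, -15], "turn": [0, 0, -0.003], "hand": 0.5}, {"delta_pos": [-0.6, -0.4, -25], "turn": [0, 0, -0.003], "hand": 0.5}, {"delta_pos": [-0.6, -0.4, -32], "turn": [0, 0, -0.003], "hand": 0.5}, {"delta_pos": [-0.6, -0.4, -38], "turn": [0, 0, -0.003], "hand": 0.5}, {"delta_pos": [-0.6, -0.4, -43], "turn": [0, 0, -0.003], "hand": 0.5}])

```text
clock: 18.35
eef_pos: [599.8, -198.3, 77.9]
eef_rot: [-3.141, 0.0, -0.254]
wrist_force: [0.2, -0.9, -1.9]
finger_gap: 60.1
```

carry_out(series=[{"delta_pos": [0, 0, -4], "turn": [0, 0, 0], "hand": 0.5}, {"delta_pos": [0, 0, -8], "turn": [0, 0, 0], "hand": 0.5}, {"delta_pos": [0, 0, -11], "turn": [0, 0, 0], "hand": 0.5}, {"delta_pos": [0, 0, -11], "turn": [0, 0, 0], "hand": 0.5}])

```text
clock: 18.85
eef_pos: [599.7, -198.2, 67.1]
eef_rot: [-3.141, 0.0, -0.254]
wrist_force: [-0.2, 0.8, -0.9]
finger_gap: 59.8
```

No contact forces so far. Last 2.5 mm down, then release.

carry_out(series=[{"delta_pos": [0, 0, -1.5], "turn": [0, 0, 0], "hand": 0.5}, {"delta_pos": [0, 0, -2.8], "turn": [0, 0, 0], "hand": 0.5}, {"delta_pos": [0, 0, -2.8], "turn": [0, 0, 0], "hand": 0.5}])

```text
clock: 19.23
eef_pos: [599.8, -198.3, 64.5]
eef_rot: [-3.141, 0.0, -0.254]
wrist_force: [-0.1, 0.5, -1.0]
finger_gap: 60.1
```

carry_out(series=[{"delta_pos": [0, 0, 0], "turn": [0, 0, 0], "hand": 0.8}, {"delta_pos": [0, 0, 0], "turn": [0, 0, 0], "hand": 0.85}, {"delta_pos": [0, 0, 0], "turn": [0, 0, 0], "hand": 0.85}, {"delta_pos": [0, 0, 30], "turn": [0, 0, 0], "hand": 0.85}, {"delta_pos": [-20, 5, 80], "turn": [0, 0, 0], "hand": 0.85}, {"delta_pos": [-60, 15, 110], "turn": [0, 0, 0], "hand": 0.85}, {"delta_pos": [-80, 20, 120], "turn": [0, 0, 0], "hand": 0.85}, {"delta_pos": [-80, 20, 120], "turn": [0, 0, 0], "hand": 0.85}])

```text
clock: 20.23
eef_pos: [519.6, -178.3, 185.8]
eef_rot: [3.141, -0.002, -0.254]
wrist_force: [0.2, -0.3, 0.7]
finger_gap: 79.9
```

Run:
```python
from h import *
s=read_state();print(s['clock'],s['eef_pos'],s['eef_rot'],s['finger_gap'],s['joints'].round(2))
c=get_calibration("wrist");im=camera("wrist");np.savez("w9.npz",im=im,K=c["intrinsics"],T=c["pose"])
cv2.imwrite("pics/w9.png",cv2.resize(im,None,fx=1.5,fy=1.5)[:,:,::-1])
```

```text
20.225 [ 519.56095691 -178.31493973  185.76393206] [ 3.14138127e+00 -2.10218727e-03 -2.53989923e-01] 79.85845047349615 [-0.4   0.31  1.55  0.    1.28  1.43]
```

View pics/w9.png

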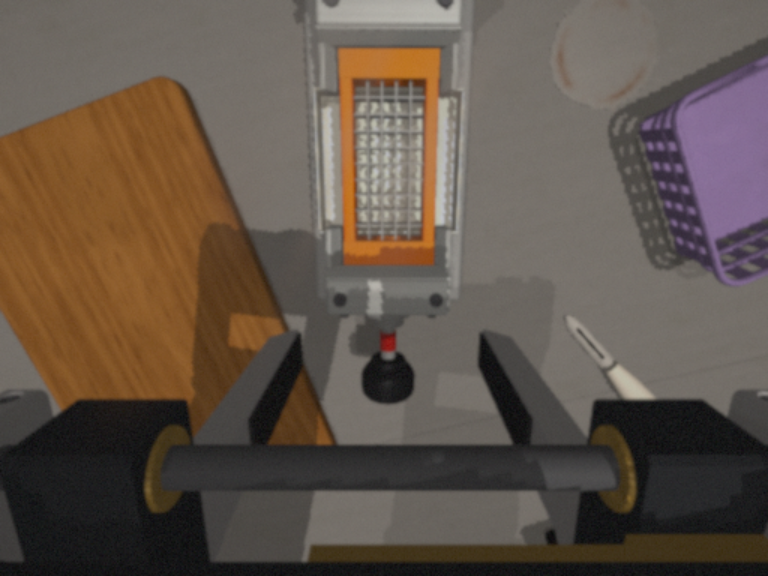

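The grid sits in the seat, from rows 47 to 265 of the enlarged view. I'll check its height and pose from the corners.

Run:
```python
from h import *
d=np.load("w9.npz");c=dict(intrinsics=d["K"],pose=d["T"]);im=d["im"]
u=np.array([np.cos(-.254),np.sin(-.254)]);v=np.array([-u[1],u[0]]);S=np.array([600.3,-198.3])
h=hsv(im);m=(h[...,0]>=6)&(h[...,0]<=18)&(h[...,1]>170)&(h[...,2]>80);m[:,:215]=0;m[:,305:]=0;m[185:]=0
M,st,cc=big(m);cnt=max(cv2.findContours(M.astype(np.uint8),0,2)[0],key=cv2.contourArea).reshape(-1,2).astype(float)
s=cnt.sum(1);df=cnt[:,0]-cnt[:,1]
Q=[cnt[s.argmin()]+[-.5,-.5],cnt[df.argmax()]+[.5,-.5],cnt[s.argmax()]+[.5,.5],cnt[df.argmin()]+[-.5,.5]]
P=[onz("w",q,86,c)[:2]-S for q in Q]
for q,p in zip(Q,P):print(q,"along %.1f lat %.1f"%(u@p,v@p))
print([round(float(np.linalg.norm(P[i]-P[(i+1)%4])),1) for i in range(4)],"c",[(w@np.mean(P,0)).round(1) for w in(u,v)])
```

```text
[227.5  32.5] along 64.3 lat 27.1
[292.5  32.5] along 64.3 lat -30.2
[285.5  76.5] along 28.2 lat -24.9
[228.5  88.5] along 17.8 lat 27.5
[57.3, 36.5, 53.4, 46.5] c [np.float64(43.7), np.float64(-0.1)]
```

Run:
```python
from h import *
d=np.load("w9.npz");c=dict(intrinsics=d["K"],pose=d["T"]);im=d["im"]
u=np.array([np.cos(-.254),np.sin(-.254)]);v=np.array([-u[1],u[0]]);S=np.array([600.3,-198.3])
P=[onz("w",((x+.5)/1.5-.5,(y+.5)/1.5-.5),86,c)[:2]-S for x,y in((337,47),(441,47),(434.5,265),(343,265))]
for p in P:print("along %.1f lat %.1f"%(u@p,v@p))
print([round(float(np.linalg.norm(P[i]-P[(i+1)%4])),1) for i in range(4)])
v=hsv(im)[...,2].copy();w=np.full_like(v,255);w[232:272,238:282]=v[232:272,238:282]
M,st,cc=big(w<55);print(st,cc,onz("w",cc,73,c),onz("w",cc,77,c))
cv2.imwrite("pics/s9.png",cv2.resize(camera("scene")[60:180,190:310],None,fx=5,fy=5)[:,:,::-1])
```

```text
along 65.4 lat 29.7
along 65.4 lat -31.3
along -65.2 lat -31.2
along -65.2 lat 29.9
[61.0, 130.6, 61.1, 130.6]
[242 234  34  35 907] [258.33076075 252.353914  ] [ 449.95755756 -159.11251702   73.        ] [ 451.93441763 -159.64961104   77.        ]
```

View pics/s9.png

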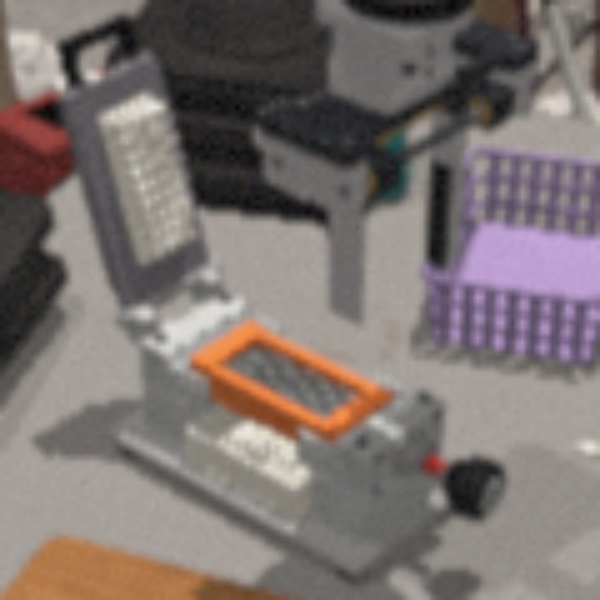

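carry_out(series=[{"delta_pos": [-40, 11, 0], "turn": [0, 0, 0], "hand": 0.3}, {"delta_pos": [-85, 23, -10], "turn": [0, 0, 0], "hand": 0}, {"delta_pos": [-111, 30.5, -40], "turn": [0, 0, 0], "hand": 0}, {"delta_pos": [-111, 30.5, -85], "turn": [0, 0, 0], "hand": 0}, {"delta_pos": [-111, 30.5, -115], "turn": [0, 0, 0], "hand": 0}, {"delta_pos": [-111, 30.5, -124], "turn": [0, 0, 0], "hand": 0}, {"delta_pos": [-111, 30.5, -124], "turn": [0, 0, 0], "hand": 0}, {"delta_pos": [-111, 30.5, -124], "turn": [0, 0, 0], "hand": 0}])

```text
clock: 21.32
eef_pos: [409.4, -148.1, 61.4]
eef_rot: [3.141, -0.001, -0.254]
wrist_force: [-0.3, 0.4, -0.4]
finger_gap: 2.7
```

Run:
```python
from h import *
s=read_state();print(s['clock'],s['eef_pos'],s['eef_rot'],s['finger_gap'])
im=camera("wrist");cv2.imwrite("pics/w10.png",im[:,:,::-1])
```

```text
21.325 [ 409.44446524 -148.07373702   61.38917913] [ 3.14148369e+00 -1.32029975e-03 -2.53803986e-01] 2.667005438302451
```

View pics/w10.png

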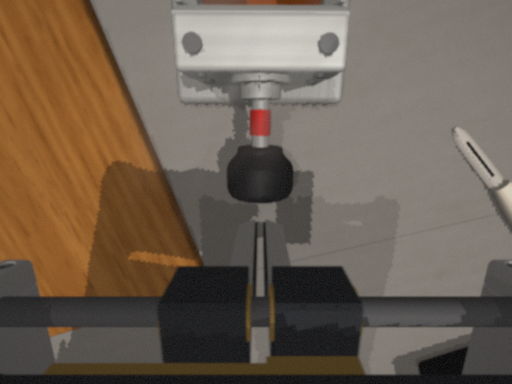

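The closed fingers line up with the knob's end face at (260,200). Pushing along the dicer's +x.

carry_out(series=[{"delta_pos": [9.7, -2.5, 0], "turn": [0, 0, 0], "hand": 0}, {"delta_pos": [17.4, -4.5, 0], "turn": [0, 0, 0], "hand": 0}, {"delta_pos": [21.3, -5.5, 0], "turn": [0, 0, 0], "hand": 0}, {"delta_pos": [25.2, -6.5, 0], "turn": [0, 0, 0], "hand": 0}, {"delta_pos": [29.0, -7.5, 0], "turn": [0, 0, 0], "hand": 0}, {"delta_pos": [32.9, -8.5, 0], "turn": [0, 0, 0], "hand": 0}, {"delta_pos": [36.8, -9.6, 0], "turn": [0, 0, 0], "hand": 0}])

```text
clock: 22.25
eef_pos: [446.0, -157.5, 60.5]
eef_rot: [-3.141, -0.0, -0.254]
wrist_force: [-0.3, -0.6, -0.6]
finger_gap: 0.5
```

carry_out(series=[{"delta_pos": [1.5, -0.4, 0], "turn": [0, 0, 0], "hand": 0}, {"delta_pos": [2.5, -0.6, 0], "turn": [0, 0, 0], "hand": 0}, {"delta_pos": [2.5, -0.6, 0], "turn": [0, 0, 0], "hand": 0}])

```text
clock: 22.62
eef_pos: [447.7, -157.9, 60.4]
eef_rot: [-3.141, 0.001, -0.254]
wrist_force: [-4.3, -0.4, 1.8]
finger_gap: 0.4
```

carry_out(series=[{"delta_pos": [1.0, -0.3, 0], "turn": [0, 0, 0], "hand": 0}, {"delta_pos": [2.0, -0.5, 0], "turn": [0, 0, 0], "hand": 0}, {"delta_pos": [2.0, -0.5, 0], "turn": [0, 0, 0], "hand": 0}])

```text
clock: 23.0
eef_pos: [447.9, -157.9, 60.2]
eef_rot: [-3.141, 0.006, -0.254]
wrist_force: [-19.0, 2.8, 13.9]
finger_gap: 0.5
```

The knob is hard against its stop: 19 N with no further travel. I'll back off, lift and check.

carry_out(series=[{"delta_pos": [-6, 1.5, 0], "turn": [0, 0, 0], "hand": 0}, {"delta_pos": [-30, 7.7, 5], "turn": [0, 0, 0], "hand": 0}, {"delta_pos": [-35, 9, 50], "turn": [0, 0, 0], "hand": 0}, {"delta_pos": [-35, 9, 105], "turn": [0, 0, 0], "hand": 0}, {"delta_pos": [0, 0, 150], "turn": [0, 0, 0], "hand": 0.3}, {"delta_pos": [50, -13, 180], "turn": [0, 0, 0], "hand": 0.3}, {"delta_pos": [50, -13, 180], "turn": [0, 0, 0], "hand": 0.3}, {"delta_pos": [50, -13, 180], "turn": [0, 0, 0], "hand": 0.3}])

```text
clock: 24.0
eef_pos: [499.3, -171.2, 239.4]
eef_rot: [-3.141, 0.002, -0.254]
wrist_force: [-0.4, -0.0, 0.1]
finger_gap: 28.0
```

Run:
```python
from h import *
s=read_state();print(s['clock'],s['eef_pos'],s['wrist_force'].round(1))
c=get_calibration("wrist");im=camera("wrist");cv2.imwrite("pics/w11.png",cv2.resize(im,None,fx=1.5,fy=1.5)[:,:,::-1])
v=hsv(im)[...,2].copy();w=np.full_like(v,255);w[165:245,230:290]=v[165:245,230:290]
M,st,cc=big(w<55);print(st,cc,onz("w",cc,77,c))
cv2.imwrite("pics/s11.png",cv2.resize(camera("scene")[60:330,110:310],None,fx=2.2,fy=2.2)[:,:,::-1])
```

```text
24.0 [ 499.31647218 -171.17894348  239.43016193] [-0.4 -0.   0.1]
[246 188  30  28 667] [260.0149925  202.02698651] [ 471.3707123  -164.64490031   77.        ]
```

View pics/w11.png

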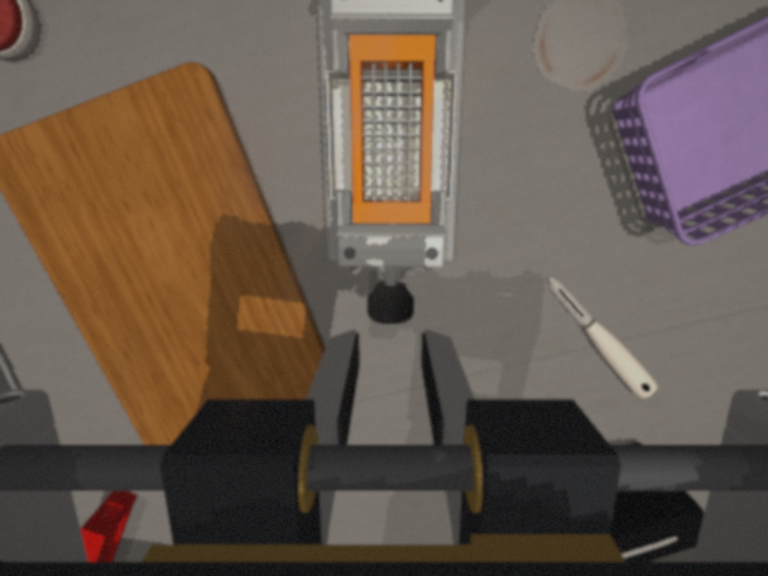

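View pics/s11.png

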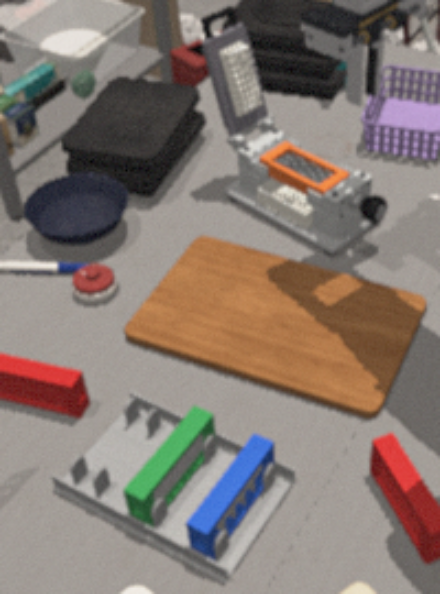

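```bash
python3 -c "
from cell import *
print(sign_off())"
```

```text
the job is handed in; nothing more can be done
None
```

The orange grid is in the dicer's seat with the lock knob pushed home, and I handed the job in at about 24 s of the 72 s allowed. No verdict was reported.

**What I did:**
- I pulled the knob about 20 mm out and saw its red band showing.
- I took the orange grid from the rack and laid it flat on the board. I then picked it up across its width and lowered it into the seat with no contact force.
- I pushed the knob in with closed fingers until it stopped moving, with about 19 N on the wrist.

**Last checks:**
- **Grid:** before locking, its corners measured 130.6 × 61 mm at the seated height, centred within about 1 mm of the seat. I did not measure it again after locking, but it looked unchanged in the pictures.
- **Knob:** it is back at (471, -165) mm, where it was at the start, and the red band is hidden.
- **Other grids:** blue and green still stand in the rack by eye; I did not re-measure them.
- **Arm:** it stands clear of everything, and the wrist force was about 0.

**What went wrong or disagreed:**
- My first attempt to tilt the grid 50° ran into the wrist's limits, with joint 4 reaching its -1.04 bound. I backed off and laid the grid down at about 33° instead.
- One automatic corner check on the seated grid failed because its colour mask was cut short. I read the corners by hand instead.
- The knob's position differed by about 2 mm between the overhead and scene cameras. The wrist camera agreed with the overhead one, so I used that.

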